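# Peg a wet grinder's belt tensioner at the belt-change mark

### The job

The wet grinder's drive unit is lying upside down with its cover and belt off, ready for a new belt. Take the tensioner's locking pin from the wooden stand, drop it into the slot at the end of the sprung lever and push the lever round with it, against its spring, to the third hole of the scale plate, counted from where the lever rests, then let the pin drop through into that hole, fully home, so that it holds the lever there when you let go. Feel for the hole and do not force the pin; leave the other things on the bench where they are.

Things in the scene. Friction and masses are not known exactly. Their poses are not given: they have to be found in the camera images.
- pin_grip (a point): Locking pin, 79 mm long, steel, upright in one of the stand's three holes (which one varies): round shank 10 mm wide, 30 mm long, then a flange 24 mm wide, 5 mm thick, then a knurled round grip 18 mm wide, 44 mm tall. This point is the centre of the grip: 57 mm above the shank's tip, 27 mm above the flange's underside. z points up along the pin. About 90 g.
- pin_foot (a point): Tip of the locking pin's shank, on its axis. The shank tapers over its last 4 mm to 6 mm at the tip. A light touch of 4 N is enough to feel the plate, 15 N to push the pin home.
- stand: Fixed wooden block 180 x 54 x 40 mm with three holes 60 mm apart along its x, on its centre line; origin at the centre of its underside. The flange of the pin rests on its top. The other two holes hold a bolt and a drift with the same shank as the pin.
- base: Drive unit, fixed: white shell 370 x 260 mm with a deck 100 mm up. Origin on the bench straight below the tensioner's pivot; the shell reaches 150 mm to -x of it, 220 mm to +x, 155 mm to -y, 105 mm to +y. Two pulleys stand on the +x, -y part of the deck, 62 mm tall. The steel scale plate (66 x 134 mm, 12 mm thick, top 122 mm above the bench) is at the -x side under the lever's tail.
- hole3 (a point): Nominal place of the third hole, at the plate's top, lever angle 0.78. The four through holes (12 mm wide, 100 mm from the pivot axis, a long line by each) are counted from the lever's resting side (+y), nominally at lever angles 0.18, 0.48, 0.78, 1.08. The plate is clamped by slotted screws: all holes and lines together may truly sit up to 0.115 rad (11.5 mm) either way round the pivot.
- pivot (a point): Point on the lever's vertical pivot axis, level with the lever's top face, 133 mm above the bench. Its axes are those of the drive unit.
- lever (a joint): Angle q of the sprung tensioner lever, rad: 0 at rest on its stop, growing counter-clockwise seen from above, to 1.30. Its slotted tail points from the pivot at (pi - 0.63 + q) from the drive unit's x axis. Holding it at the slot takes 2.6 N at 0, 5.5 N at 0.78. A dark flat steel bar, 8 mm thick, 27 mm wide, 3 mm above the plate, with a black roller on one end, slot and thin pointer at the other.
- slot (a point): Centre of the slot through the lever's tail, on its top face, 100 mm from the pivot axis; moves with the lever. 12.5 mm wide across the lever, 18 mm long along it. The plate's top is 11 mm below this point. With the pin fully home its flange lies on the lever here and its tip is 19 mm below the plate's top.
- bolt: Hexagon bolt standing in the stand, head 19 mm wide and 8 mm tall; origin at its tip. Leave it.
- drift: Slim steel drift standing in the stand, head 13 mm wide and 26 mm tall; origin at its tip. Leave it.
- screwdriver: Screwdriver lying on the bench between stand and drive unit. Leave it.
- katori: Small steel bowl, 90 mm wide, 40 mm tall. Leave it.
- tumbler: Steel tumbler, 72 mm wide, 100 mm tall. Leave it.
- lota: Brass pot, 116 mm wide, 118 mm tall. Leave it.
- mallet: Hammer lying on the bench. Leave it.
- carton: Carton, 70 x 90 x 45 mm. Leave it.
- bearing: Steel bearing ring, 35 mm wide, 11 mm tall, lying on the drive unit's deck behind the lever. Leave it.
- pin: The locking pin as a whole; origin at the tip of its shank.

How it is judged:
By the outcome, as a careful person would: the job done as asked, in the order asked, and still so for the second after the job is handed in, with the robot touching nothing.
It also fails if it takes over 72 s, if anything falls off the work surface, if the arm or the gripper's body presses on something with over 40 N, if the wrist force passes 120 N, or if a joint passes its speed limit or range.

### The arm

A 6-joint arm with a two-finger parallel gripper is mounted at the origin on the work surface. World frame = base frame: x ahead of the robot, y to its left, z up, the work surface at z = 0. Lengths are in m, angles in rad, forces in N, time in s.
With the tool pointing down it reaches from about 0.275 to 0.825 m from the base axis. Payload 4.9 kg.
Tool frame: the origin (TCP) lies midway between the tips of the shut fingers; the grasp point (between the pads) lies 19 mm behind it (bot.grip_depth is the distance from the TCP to the grasp point, in m); y points along the fingers, x is the direction in which the jaws open and shut, and the axes are right-handed (so a half turn about y gives the same grasp; the last joint's range is limited). The gripper opens to 85 mm and grips with 20 to 120 N. Pads are 22 mm wide; open, the fingers measure 114 mm over their backs; the gripper's body (76 mm by 85 mm) begins 54 mm behind the grasp point. The pads swing forward as they close: fully open they stand 13 mm farther back than shut.
Start: joints at [-1.483, 0.326, -0.193, 1.052, 0, 1.437], TCP at [0.121, -0.537, 0.231] pointing down, gripper open.
Joint ranges: [-2.65, 2.65], [-0.97, 1.79], [-1.3, 1.35], [-1.93, 2.1], [-1.47, 1.37], [-3.14, 3.14]. Speed limits (rad/s): [2.57, 2.57, 3.14, 3.14, 3.14, 3.14].

### API

Orientations are given as a unit quaternion [w, x, y, z].
In Python, from cell import bot gives the robot as it stands. Calls block until the motion is done:
- bot.move_pose(position, orientation): joint-space move of the TCP to a pose.
- bot.move_linear(position, speed=0.15, rotation=None, until_force=None): straight line of the TCP; rotation=None keeps the orientation; speed is the mean speed in m/s. With until_force (N) it stops when the force on the tool has changed by that much, and returns True; else False.
- bot.goto_joints(angles): joint-space move.
- bot.set_gripper(opening, grasp_force=None): opening from 0.0 (shut) to 1.0 (fully open); grasp_force is the grip in N (None keeps the last); returns when the fingers have stopped.
- bot.wait(seconds).
- bot.solve_ik(position, orientation): joint angles nearest the present ones, or None.
- bot.camera(name): name is "scene" or "top" or "wrist"; returns the picture (384x512x3 uint8, red, green, blue); there is no depth.
- bot.calibration(name): a dict with "mtx" (3x3 intrinsics, pixels), "extrinsics" (4x4, takes a point from world to camera coordinates); the wrist camera has in their place "hand_eye" (4x4, takes a point from camera to tool coordinates, whose origin is the TCP and whose axes are the tool frame's). Camera axes: x right, y down, z forward; pixel columns grow to the right and rows downward; lengths in m; the calibration is good to about 2 mm. The wrist camera is an equidistant fisheye: a pixel r from the principal point sees the ray r / f radians off the axis. A picture is of the moment at which its call begins: read the wrist's pose just before it. calibration takes no time and is no camera call.
A pose or a line that the arm cannot do raises bot.PlanningError and nothing moves.
- bot.close_job(): hands the job in, once; it reports no verdict.
Trained networks look in the newest picture that a camera, given by its name, has taken for a name from the list of things; names that differ only in an ending like _2 or _b are one class to them, and where a whole thing is asked for, a point or a joint stands for the part that bears it (a point fixed in the world has none). Each returns a list of dicts, best first, with "confidence" (0 to 1); they miss things now and then, are a little off and sometimes report something else, mostly with a low value. They report only what shows in the picture. A call takes as long as a camera call.
- bot.search_frame(camera, thing): "bbox" ([left, top, width, height] in pixels, round what is visible of it).
Readings, each from a call of its own:
- bot.read_clock(): time.
- bot.read_joint_positions(): joint angles.
- bot.read_joint_vel(): joint speeds.
- bot.read_joint_efforts(): joint torques, N m.
- bot.read_position(): TCP position.
- bot.read_tool_rot(): TCP orientation.
- bot.read_ft_force(): force on the tool from outside, world axes, zero at the start.
- bot.read_moment(): the same for the moment, N m.
- bot.read_gripper_width(): opening from 0.0 (shut) to 1.0 (fully open).
Only numpy, scipy, OpenCV 4.12 (cv2) and the standard library are available. Lean on these libraries where they do the work, as an engineer would, in place of code of your own. Each camera call takes 0.05 s, during which the arm holds its last target.

## Working session

There is one attempt and no reset: what is moved stays moved. The work goes in short steps, each a Python script; the robot and the scene stay as the last script left them, time stands still between calls to the robot, and variables do not carry over. Pictures are saved under pics/ and viewed, and the job is handed in when it is done.

```bash
mkdir -p pics; ls
python3 - <<'E'
from cell import bot
import cv2
for n in ("scene","top","wrist"):
    im=bot.camera(n); cv2.imwrite(f"pics/{n}0.png",im[:,:,::-1])
    c=bot.calibration(n); print(n,{k:(v.round(4).tolist() if hasattr(v,'round') else v) for k,v in c.items()})
    for t in ("pin","pin_grip","stand","base","lever","slot","hole3","bolt","drift"):
        try:
            r=bot.search_frame(n,t); print(t,[(x['bbox'],round(x['confidence'],2)) for x in r[:3]])
        except Exception as e: print(t,e)
print(bot.read_clock(),bot.read_position(),bot.read_tool_rot())
E
```

```text
pics
scene {'mtx': [[361.5868, 0.0, 255.7334], [0.0, 361.5868, 185.545], [0.0, 0.0, 1.0]], 'extrinsics': [[-0.8778, 0.4785, 0.0228, 0.4762], [0.261, 0.5177, -0.8148, -0.0482], [-0.4017, -0.7093, -0.5793, 1.3708], [0.0, 0.0, 0.0, 1.0]]}
pin [([147.8, 155.0, 135.5, 90.6], 0.64), ([274.0, 251.5, 8.2, 20.3], 0.56)]
pin_grip [([201.4, 167.1, 57.8, 19.5], 0.69)]
stand [([262.9, 245.1, 73.1, 40.0], 0.69), ([197.7, 171.4, 61.6, 20.4], 0.31)]
base [([149.7, 154.1, 133.5, 94.8], 0.66)]
lever [([196.9, 170.2, 63.8, 23.1], 0.85)]
slot [([197.7, 168.3, 64.4, 20.0], 0.66)]
hole3 [([145.7, 154.4, 136.7, 94.7], 0.91), ([319.3, 223.2, 29.2, 16.7], 0.36)]
bolt [([197.1, 166.1, 60.8, 29.1], 0.45)]
drift []
top {'mtx': [[457.1899, 0.0, 247.8656], [0.0, 457.1899, 193.4713], [0.0, 0.0, 1.0]], 'extrinsics': [[-0.012, -0.9998, -0.0149, 0.0045], [-0.9963, 0.0132, -0.085, 0.5625], [0.0851, 0.0139, -0.9963, 1.6911], [0.0, 0.0, 0.0, 1.0]]}
pin [([349.5, 232.7, 35.7, 38.5], 0.18)]
pin_grip []
stand [([170.5, 171.0, 21.8, 49.2], 0.86)]
base [([230.5, 110.9, 83.1, 113.7], 0.78)]
lever [([240.0, 156.7, 44.6, 38.1], 0.86), ([334.4, 144.6, 69.7, 35.5], 0.56)]
slot [([244.9, 159.2, 34.7, 32.7], 0.66)]
hole3 [([225.9, 108.1, 91.5, 113.8], 0.89)]
bolt []
drift []
wrist {'mtx': [[297.3186, 0.0, 255.234], [0.0, 297.3186, 188.8396], [0.0, 0.0, 1.0]], 'hand_eye': [[1.0, -0.0008, -0.0001, 0.0007], [-0.0001, -0.3025, 0.9532, -0.1422], [-0.0008, -0.9532, -0.3025, 0.0765], [0.0, 0.0, 0.0, 1.0]]}
pin []
pin_grip []
stand [([184.4, 0.0, 42.0, 5.7], 0.23)]
base []
lever [([184.1, 2.5, 43.5, 3.1], 0.26)]
slot []
hole3 []
bolt []
drift []
1.5 [ 0.12100371 -0.53655452  0.23126733] [ 0.5522748  -0.5522739   0.44158775 -0.44157258]
```

Run:
```python
import cv2
a=cv2.imread("pics/scene0.png")[140:310,130:370]; cv2.imwrite("pics/s1.png",cv2.resize(a,None,fx=3.3,fy=3.3,interpolation=cv2.INTER_CUBIC))
a=cv2.imread("pics/top0.png")[90:280,150:420]; cv2.imwrite("pics/t1.png",cv2.resize(a,None,fx=2.9,fy=2.9,interpolation=cv2.INTER_CUBIC))
```

```text
(no output)
```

View pics/s1.png

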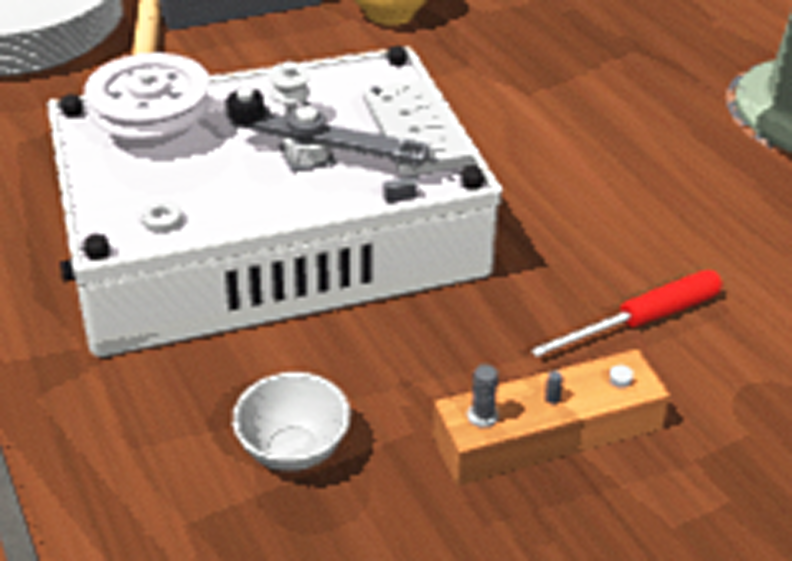

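View pics/t1.png

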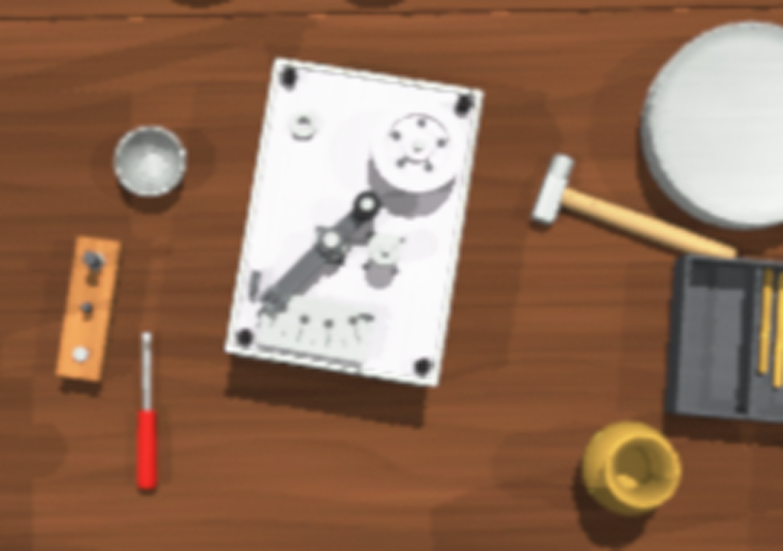

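View pics/wrist0.png

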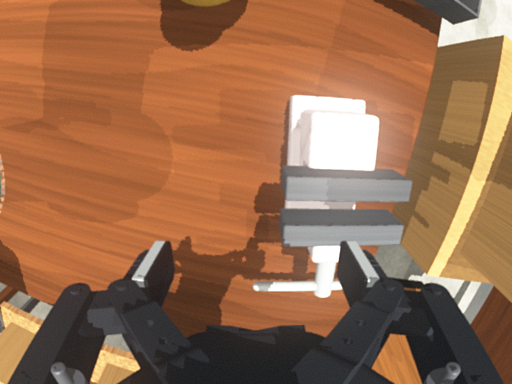

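The pin is the tall one, in the stand hole nearest the bowl (top crop (93,260), scene crop (485,395)). The drift is in the middle and the bolt at the far end. The drive unit's lever is at its rest with the scale plate just beyond it.

```bash
cat > h.py <<'E'
import numpy as np, cv2
from cell import bot
from scipy.spatial.transform import Rotation as R
def Rq(q): return R.from_quat([q[1],q[2],q[3],q[0]])
def qw(r): x=r.as_quat(); return [x[3],x[0],x[1],x[2]]
def ray(cam,uv):
    c=bot.calibration(cam);K=c['mtx'];E=c['extrinsics']
    d=np.linalg.inv(K)@[uv[0],uv[1],1]; Rm=E[:3,:3]
    return -Rm.T@E[:3,3], Rm.T@d
def plane(cam,uv,z):
    o,d=ray(cam,uv); return o+d*(z-o[2])/d[2]
def proj(cam,p):
    c=bot.calibration(cam);E=c['extrinsics'];q=E[:3,:3]@p+E[:3,3];u=c['mtx']@q;return u[:2]/u[2]
# wrist with pose
def wray(uv,P,q):
    c=bot.calibration('wrist');K=c['mtx'];H=c['hand_eye']
    x=np.array([uv[0]-K[0,2],uv[1]-K[1,2]]);r=np.hypot(*x);th=r/K[0,0]
    d=np.array([*(x/max(r,1e-9)*np.sin(th)),np.cos(th)])
    M=Rq(q).as_matrix()
    return np.array(P)+M@H[:3,3], M@(H[:3,:3]@d)
def wplane(uv,P,q,z):
    o,d=wray(uv,P,q);return o+d*(z-o[2])/d[2]
def wproj(p,P,q):
    c=bot.calibration('wrist');K=c['mtx'];H=c['hand_eye'];M=Rq(q).as_matrix()
    t=M.T@(np.array(p)-P);x=H[:3,:3].T@(t-H[:3,3]);th=np.arctan2(np.hypot(x[0],x[1]),x[2]);n=np.hypot(x[0],x[1])
    return K[:2,2]+K[0,0]*th*x[:2]/n
def down(yaw): # tool y = -z, tool x = (cos yaw, sin yaw)
    x=np.array([np.cos(yaw),np.sin(yaw),0]);y=np.array([0,0,-1.]);return R.from_matrix(np.column_stack([x,y,np.cross(x,y)]))
def look(name):
    P=bot.read_position();q=bot.read_tool_rot();im=bot.camera('wrist');cv2.imwrite(f'pics/{name}.png',im[:,:,::-1]);np.savez(f'pics/{name}.npz',P=P,q=q);return P,q,im
E
python3 - <<'E'
from h import *
f=lambda u,v:(u/2.9+150-.33,v/2.9+90-.33)
g=lambda u,v:(u/3.3+130-.35,v/3.3+140-.35)
print('top grip',plane('top',f(94,258),.089),'bolt',plane('top',f(81,354),.053),'drift',plane('top',f(87,309),.07))
print('scene flange',plane('scene',g(484,414),.045),'griptop',plane('scene',g(485,370),.089))
print('scene bolt top',plane('scene',g(621,375),.053))
c=[plane('top',f(*p),.1)[:2] for p in [(277,58),(483,92),(437,385),(227,352)]];print(np.round(c,3))
print([np.linalg.norm(c[i]-c[(i+1)%4]) for i in range(4)])
print('pivot top',plane('top',f(331,240),.14),'scene',plane('scene',g(306,118),.14))
print('slot',plane('top',f(268,303),.133),plane('scene',g(412,152),.133))
print(Rq(bot.read_tool_rot()).as_matrix().round(3))
E
```

```text
top grip [0.6141576  0.23437013 0.089     ] bolt [0.49598087 0.25660143 0.053     ] drift [0.55183909 0.24621492 0.07      ]
scene flange [0.61731565 0.24501509 0.045     ] griptop [0.61679347 0.24087838 0.089     ]
scene bolt top [0.50328179 0.26627177 0.053     ]
[[ 0.862  0.002]
 [ 0.815 -0.255]
 [ 0.45  -0.189]
 [ 0.494  0.068]]
[np.float64(0.26137362269378805), np.float64(0.37064035954958224), np.float64(0.2612637467011346), np.float64(0.3743602300573719)]
pivot top [ 0.62598507 -0.061079    0.14      ] scene [ 0.62650023 -0.06093445  0.14      ]
slot [0.55110209 0.01618117 0.133     ] [0.56116457 0.02047732 0.133     ]
[[ 0.22  -0.     0.975]
 [-0.975  0.     0.22 ]
 [-0.    -1.    -0.   ]]
```

Run:
```python
from h import *
q=qw(down(-1.8))
for p in ([.52,-.05,.22],[.616,.238,.06],[.556,.015,.15]): print(bot.solve_ik(p,q))
bot.move_pose([.53,-.045,.21],q)
P,Q,im=look('w1'); print(P,Q,bot.read_clock())
for t in ('lever','slot'): print(t,[(x['bbox'],round(x['confidence'],2)) for x in bot.search_frame('wrist',t)[:2]])
cv2.imwrite('pics/w1b.png',cv2.resize(im[:,:,::-1],(800,600),interpolation=cv2.INTER_CUBIC))
```

```text
[-0.23721812  0.28343541 -0.28278759  1.00457332  0.          3.13357821]
[ 0.25701267  0.67110673 -0.08896275  0.81072685  0.         -2.65537631]
[-0.10574333  0.4043482  -0.29746284  0.86898529  0.         -3.01813231]
[ 0.53000035 -0.04524621  0.2100151 ] [-0.43938898  0.43941125 -0.55398854  0.55403228] 5.3417
lever [([155.4, 0.0, 166.6, 207.9], 0.74)]
slot [([160.8, 0.5, 162.0, 204.3], 0.59)]
```

View pics/w1b.png

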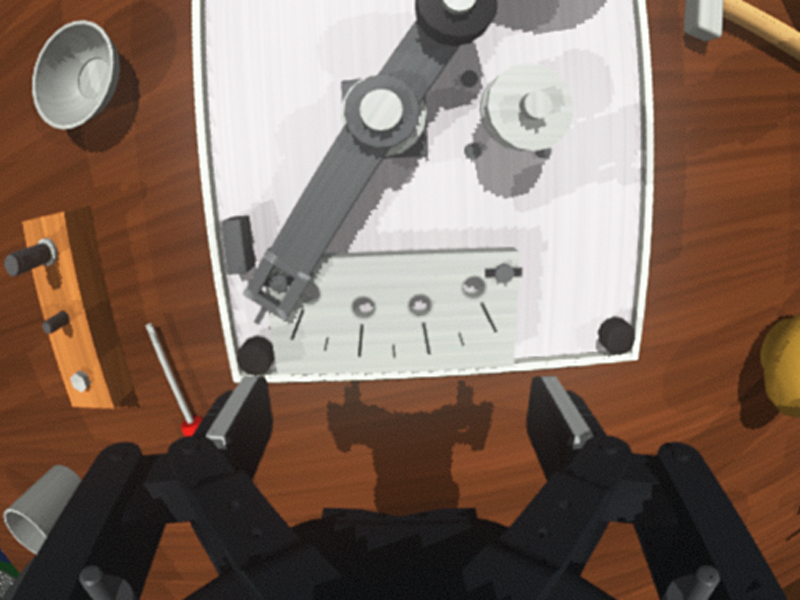

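Run:
```python
from h import *
im=cv2.imread('pics/w1.png')[140:240,140:350]
cv2.imwrite('pics/w1c.png',cv2.resize(im,None,fx=3.8,fy=3.8,interpolation=cv2.INTER_CUBIC))
```

```text
(no output)
```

View pics/w1c.png

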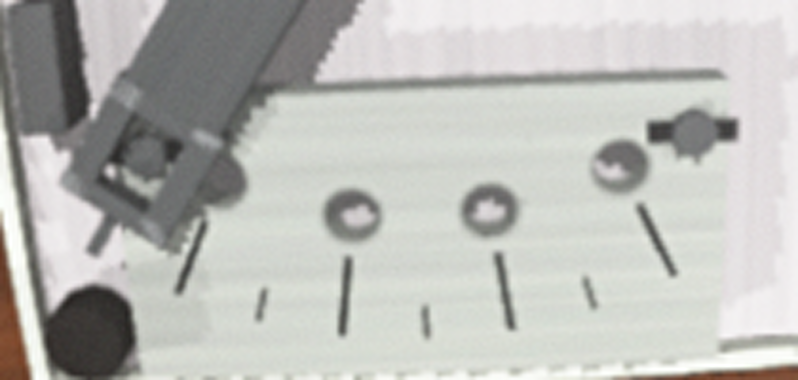

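Run:
```python
from h import *
from scipy.optimize import least_squares
d=np.load('pics/w1.npz');P,q=d['P'],d['q']
f=lambda u,v:((u+.5)/3.8-.5+140,(v+.5)/3.8-.5+140)
H=np.array([wplane(f(*p),P,q,.122)[:2] for p in [(352,214),(490,209),(620,165)]])
S=wplane(f(142,158),P,q,.133)[:2]
pv=[wplane((381.5/1.5625,109/1.5625),P,q,z)[:2] for z in (.133,.145,.15)]
print('H',H.round(4),'S',S,'pv',pv)
print(np.linalg.norm(np.diff(H,axis=0),axis=1),'expect',.2*np.sin(.15))
# fit pivot, offset a0
w=lambda t:np.array([np.cos(t),np.sin(t)])
def res(x): 
    return np.concatenate([x[:2]+.1*w(x[2]+.3*k)-H[k] for k in range(3)])
r=least_squares(res,[.626,-.061,2.9]);print(r.x,r.fun.round(4))
c=[(200,0)]
# line angles
L=[((205,222),(179,292)),((348,258),(342,334)),((498,253),(512,328)),((640,205),(674,275))]
for k,(a,b) in enumerate(L):
    A,B=[wplane(f(*p),P,q,.122)[:2] for p in (a,b)]
    v=B-A; print(k+1,A.round(4),B.round(4),np.arctan2(v[1],v[0])%(2*np.pi), [np.arctan2(*(B-r.x[:2])[::-1])%(2*np.pi)])
# lever angle
v=S-r.x[:2];print('slot ang',np.arctan2(v[1],v[0]),np.linalg.norm(v),'nominal rest ',np.pi-.63-.175)
# far edges of base for phi
```

```text
H [[ 0.5319 -0.0273]
 [ 0.5262 -0.0566]
 [ 0.5295 -0.0859]] S [0.55713454 0.01052459] pv [array([ 0.62650376, -0.06066576]), array([ 0.62530909, -0.06083235]), array([ 0.62481131, -0.06090176])]
[0.0297795  0.02952282] expect 0.029887626494719845
[ 0.6261784  -0.06051889  2.80107213] [-0.      0.0002  0.      0.0001 -0.     -0.0003]
1 [0.5375 0.0048] [0.5228 0.0156] 2.503186580012307 [np.float64(2.506643386279575)]
2 [ 0.5223 -0.0239] [ 0.5048 -0.0178] 2.8083081959581015 [np.float64(2.803455465585685)]
3 [ 0.5159 -0.0561] [ 0.4976 -0.0554] 3.101732085257103 [np.float64(3.101427992834416)]
4 [ 0.5196 -0.0886] [ 0.5016 -0.0933] 3.398616405155656 [np.float64(3.398853380420094)]
slot ang 2.341921467554334 0.09906679754183942 nominal rest  2.3365926535897934
```

Holes 2, 3 and 4 show at crop (352,214), (490,209) and (620,165), with hole 1 half hidden under the lever. They fit the 100 mm circle and their lines within 0.3 mm, which puts hole 3 at (0.526, −0.057). Now the pin.

Run:
```python
from h import *
q=qw(down(-1.8))
bot.move_pose([.60,.24,.17],q)
P,Q,im=look('w2'); print(P,Q,bot.read_clock())
for t in ('pin','pin_grip','bolt','drift'): print(t,[(x['bbox'],round(x['confidence'],2)) for x in bot.search_frame('wrist',t)[:2]])
for z in (.04,.045,.089): print(wproj([.616,.239,z],P,Q))
cv2.imwrite('pics/w2b.png',cv2.resize(im[40:300,100:420,::-1],None,fx=2.3,fy=2.3,interpolation=cv2.INTER_CUBIC))
```

```text
[0.60018915 0.23883102 0.1701898 ] [-0.43911048  0.43931669 -0.55394678  0.55436974] 6.625
pin [([237.4, 155.5, 22.5, 33.3], 0.56), ([215.4, 126.8, 69.2, 174.4], 0.53)]
pin_grip [([31.0, 140.6, 93.3, 92.3], 0.69), ([235.4, 152.7, 26.7, 37.0], 0.61)]
bolt [([251.3, 266.8, 16.6, 14.8], 0.62)]
drift []
[250.10056963 163.64134399]
[250.01380168 164.83530987]
[249.09795786 177.50147358]
```

View pics/w2b.png

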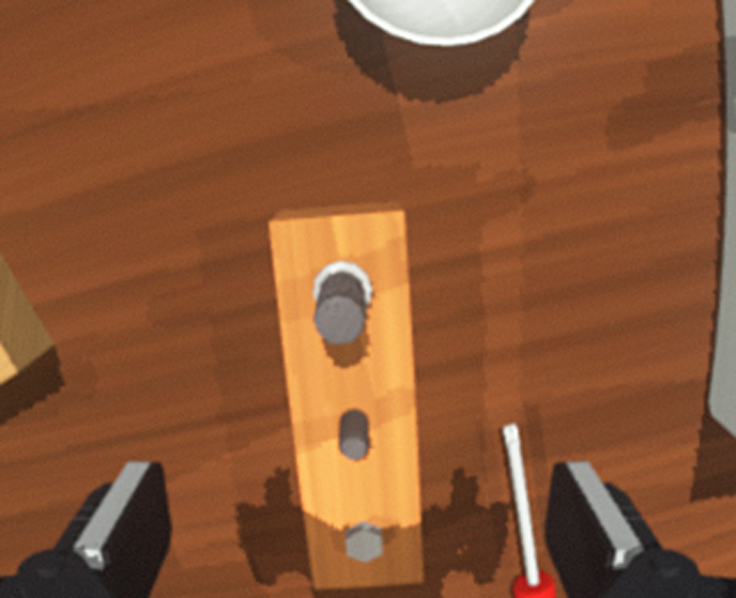

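Run:
```python
from h import *
d=np.load('pics/w2.npz');P,Q=d['P'],d['q']
f=lambda u,v:((u+.5)/2.3-.5+100,(v+.5)/2.3-.5+40)
a=wplane(f(343,291),P,Q,.045);b=wplane(f(340,319),P,Q,.089);c=wplane(f(364,541),P,Q,.053)
print(a,b,c,np.linalg.norm((b-c)[:2]))
m=(a+b)[:2]/2
q=qw(down(-1.8))
bot.set_gripper(.55)
bot.move_pose([*m,.13],q)
bot.move_linear([*m,.050],speed=.1)
print(bot.read_position(),bot.read_ft_force())
bot.set_gripper(0.0,grasp_force=60)
print(bot.read_gripper_width(),bot.read_ft_force(),bot.read_clock())
look('w3')
```

```text
[0.61495372 0.24035827 0.045     ] [0.6155618  0.24035349 0.089     ] [0.50269129 0.25780166 0.053     ] 0.11421116928694765
[0.61588858 0.2405533  0.05082105] [ 0.98288524 -0.24998562  0.23362877]
0.19194553804679598 [-0.10644465  0.51624097  5.33788167] 8.9083
```

View pics/w3.png

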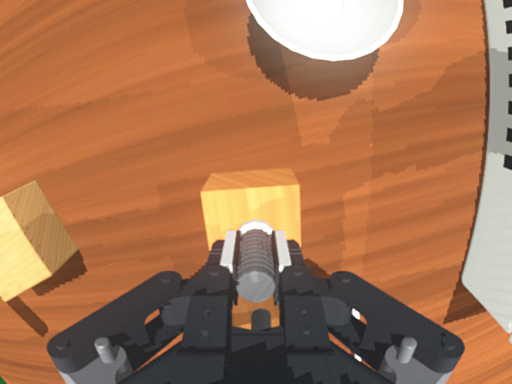

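Run:
```python
from h import *
p=bot.read_position()
bot.move_linear([p[0],p[1],.20],speed=.12)
print(bot.read_position(),bot.read_ft_force(),bot.read_gripper_width())
P,Q,im=look('w4');print(P,Q)
cv2.imwrite('pics/w4b.png',cv2.resize(im[190:320,180:330,::-1],None,fx=4.5,fy=4.5,interpolation=cv2.INTER_CUBIC))
for dz in (.030,.035): 
  print(wproj(P+[0,0,-.0408+dz],P,Q))
print(wproj(P+[0,0,-.0408+.079],P,Q),bot.read_clock())
```

```text
[0.61541727 0.24041258 0.19899569] [-0.14910445  0.1179358  -0.60504031] 0.19851950875068075
[0.61541727 0.24041258 0.19899569] [ 0.43891916 -0.44013365  0.55412574 -0.55369396]
[253.58329904 236.00433555]
[253.54762534 240.02095518]
[253.1416856  286.99355209] 10.4083
```

View pics/w4b.png

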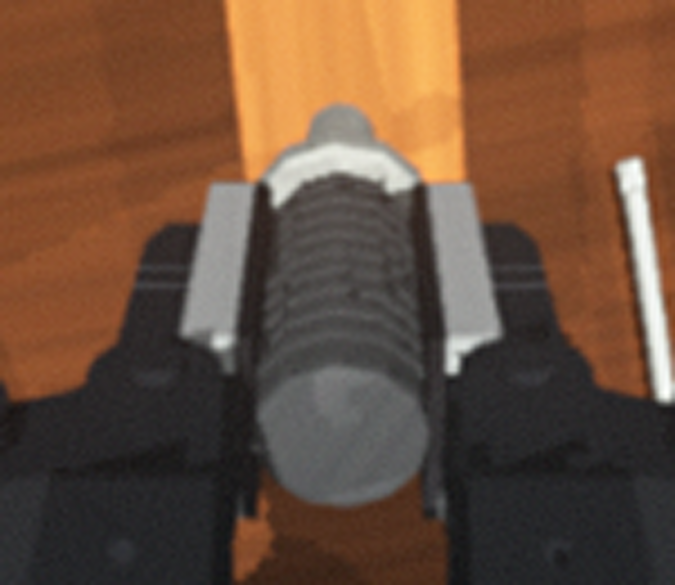

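```bash
cat >> h.py <<'E'
PIV=np.array([.6263,-.0600]); A0=2.339; TIP=.0408; A3=3.101
def at(q,r=.1): return PIV+r*np.array([np.cos(A0+q),np.sin(A0+q)])
YAW=-2.0
E
python3 - <<'E'
from h import *
q=qw(down(YAW))
s=at(0);print('slot',s)
bot.move_pose([*s,.146+TIP],q); bot.wait(.3)
P,Q,im=look('w5');print(P,bot.read_joint_positions()[5],bot.read_ft_force(),bot.read_clock())
print('tip proj',wproj(P-[0,0,TIP],P,Q),'slot proj',wproj([*s,.133],P,Q))
cv2.imwrite('pics/w5b.png',cv2.resize(im[150:320,160:350,::-1],None,fx=3.5,fy=3.5,interpolation=cv2.INTER_CUBIC))
E
```

```text
slot [0.55681555 0.011916  ]
[0.55714686 0.01290197 0.18672489] -2.8234997788233445 [-0.32444212  0.37178007  0.33955953] 11.7
tip proj [253.72475465 216.11017968] slot proj [255.27357487 208.87802619]
```

View pics/w5b.png

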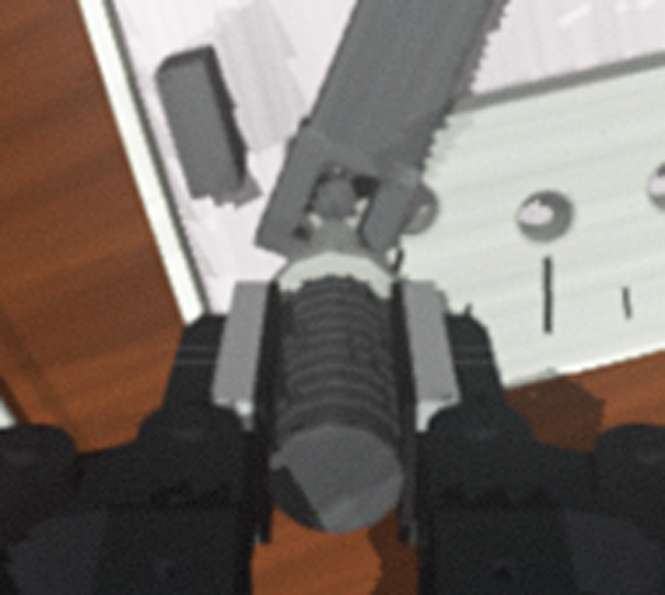

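```bash
sed -i 's/^PIV=.*; A0/PIV=np.array([.6266,-.0592]); A0/' h.py
python3 - <<'E'
from h import *
s=at(0);print('slot',s)
bot.move_linear([*s,.146+TIP],speed=.03); print(bot.read_position())
hit=bot.move_linear([*s,.1245+TIP],speed=.03,until_force=4)
P=bot.read_position();print(hit,P,'tip z',P[2]-TIP,bot.read_ft_force(),bot.read_clock())
P,Q,im=look('w6')
cv2.imwrite('pics/w6b.png',cv2.resize(im[150:320,160:350,::-1],None,fx=3.5,fy=3.5,interpolation=cv2.INTER_CUBIC))
E
```

```text
slot [0.55711555 0.012716  ]
[0.5571724  0.01289311 0.18677857]
False [0.55723566 0.01270596 0.16540105] tip z 0.12460104896737745 [-0.20218715 -0.54646012  0.28822253] 12.8167
```

View pics/w6b.png

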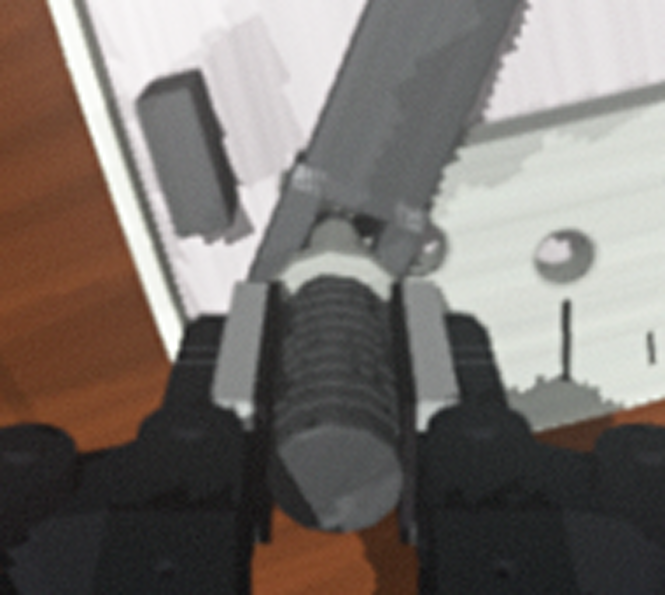

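Run:
```python
from h import *
q3=A3-A0
for q in np.linspace(0,q3,9)[1:]:
    bot.move_linear([*at(q),.1245+TIP],speed=.05)
    F=bot.read_ft_force(); print(round(q,3),F.round(1),(bot.read_position()-[*at(q),.1245+TIP]).round(4),bot.read_clock())
P,Q,im=look('w7')
cv2.imwrite('pics/w7b.png',cv2.resize(im[130:320,140:370,::-1],None,fx=3.2,fy=3.2,interpolation=cv2.INTER_CUBIC))
```

```text
0.095 [ 2.3  2.  -2.1] [ 0.0005 -0.0001  0.0004] 13.2083
0.19 [ 3.4  2.  -1.1] [ 0.0004 -0.0002  0.0003] 13.55
0.286 [ 4.1  3.  -1.5] [0.0004 0.0001 0.0002] 13.8917
0.381 [ 4.6  1.7 -1. ] [0.0002 0.0003 0.0001] 14.2333
0.476 [4.3 3.8 0.1] [0.0001 0.0005 0.    ] 14.575
0.572 [4.3 3.7 0.1] [0.0002 0.0007 0.    ] 14.9167
0.667 [4.5 4.3 1.1] [ 0.0001  0.0009 -0.    ] 15.2583
0.762 [4.4 5.3 0.1] [ 0.      0.0012 -0.0001] 15.6
```

View pics/w7b.png

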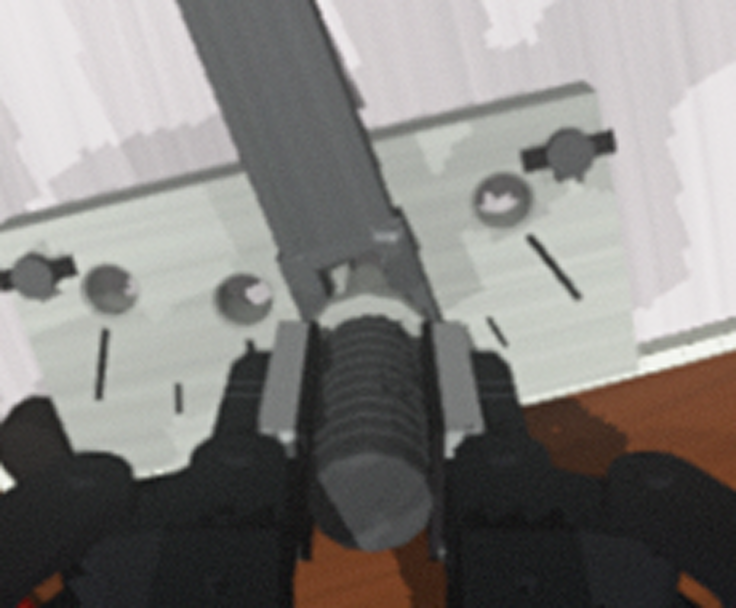

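The pin has carried the lever to hole 3: holes 1 and 2 show left at (110,288) and (244,298), hole 4 right at (502,200). Feeling for the hole now.

Run:
```python
from h import *
q3=A3-A0
off=np.array([0,-.0013])
t=at(q3)+off
bot.move_linear([*t,.1245+TIP],speed=.02); print(bot.read_position())
hit=bot.move_linear([*t,.115+TIP],speed=.02,until_force=4)
P=bot.read_position();F=bot.read_ft_force();print(hit,P,'tip z',P[2]-TIP,F,bot.read_clock())
```

```text
[ 0.52665932 -0.05495806  0.16519994]
True [ 0.52586974 -0.05324116  0.16254289] tip z 0.12174288783786266 [ 1.73307795  4.72163329 -0.44655594] 16.1667
```

```bash
cat >> h.py <<'E'
def probe(xy,low=.1145,f=4,z0=.1245):
    bot.move_linear([*xy,z0+TIP],speed=.03); bot.wait(.1)
    P0=bot.read_position();F0=bot.read_ft_force()
    hit=bot.move_linear([*xy,low+TIP],speed=.02,until_force=f)
    P=bot.read_position();F=bot.read_ft_force()
    print('cmd',np.round(xy,4),'start',P0.round(4),F0.round(1),'hit',hit,'end',P.round(4),'tip',round(P[2]-TIP,4),F.round(1),round(bot.read_clock(),1))
    return hit,P
E
python3 - <<'E'
from h import *
q3=A3-A0
for dq in (0,.02,.04):
    t=at(q3+dq)+[0,-.0013]
    hit,P=probe(t)
    if not hit: break
E
```

```text
cmd [ 0.5267 -0.0564] start [ 0.5246 -0.055   0.1644] [ 0.3  5.5 -0.7] hit True end [ 0.5256 -0.0547  0.1579] tip 0.1171 [ 1.5  0.8 -1.7] 16.9
cmd [ 0.5266 -0.0584] start [ 0.5254 -0.0573  0.1652] [-0.8  4.5 -0.2] hit False end [ 0.5267 -0.0574  0.1559] tip 0.1151 [0.7 5.6 0.8] 18.1
```

Run:
```python
from h import *
P=bot.read_position();t=[.5266,-.0584]
hit=bot.move_linear([*t,.1025+TIP],speed=.02,until_force=13)
P=bot.read_position();print(hit,P,'tip',P[2]-TIP,bot.read_ft_force(),bot.read_gripper_width(),bot.read_clock())
P,Q,im=look('w8')
cv2.imwrite('pics/w8b.png',cv2.resize(im[130:320,140:370,::-1],None,fx=3.2,fy=3.2,interpolation=cv2.INTER_CUBIC))
```

```text
False [ 0.52675914 -0.05725796  0.14401086] tip 0.10321085966112298 [1.45269216 6.60661754 1.65196739] 0.19073656775622413 18.825
```

View pics/w8b.png

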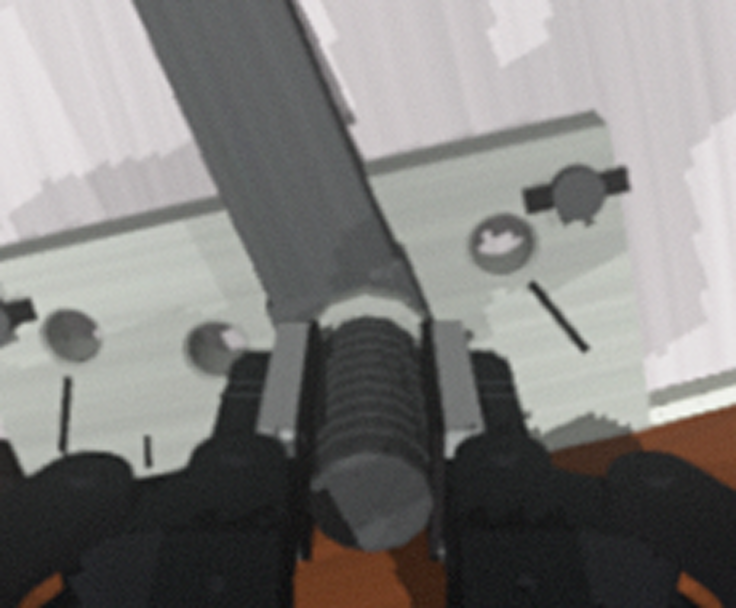

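Run:
```python
from h import *
t=[.5266,-.0584]
hit=bot.move_linear([*t,.098+TIP],speed=.015,until_force=8)
P=bot.read_position();print(hit,P,'tip',P[2]-TIP,bot.read_ft_force(),bot.read_clock())
# relax sideways so the spring seats the pin against the hole wall before letting go
bot.move_linear([t[0],t[1]+.001,P[2]],speed=.01);print(bot.read_position(),bot.read_ft_force())
P=bot.read_position()
bot.set_gripper(.45); bot.wait(.2)
print(bot.read_position(),bot.read_ft_force(),bot.read_gripper_width())
P,Q,im=look('w9')
cv2.imwrite('pics/w9b.png',cv2.resize(im[130:320,140:370,::-1],None,fx=3.2,fy=3.2,interpolation=cv2.INTER_CUBIC))
```

```text
True [ 0.52677029 -0.05591238  0.14393415] tip 0.10313414510649518 [-0.23457247  5.10773137  6.72834386] 19.0833
[ 0.52664788 -0.05648692  0.14428858] [ 1.08837322  5.51299508 -0.76290608]
[ 0.52659565 -0.05764946  0.14398926] [-0.3766678   0.18474551 -0.48142117] 0.4508069309888318
```

View pics/w9b.png

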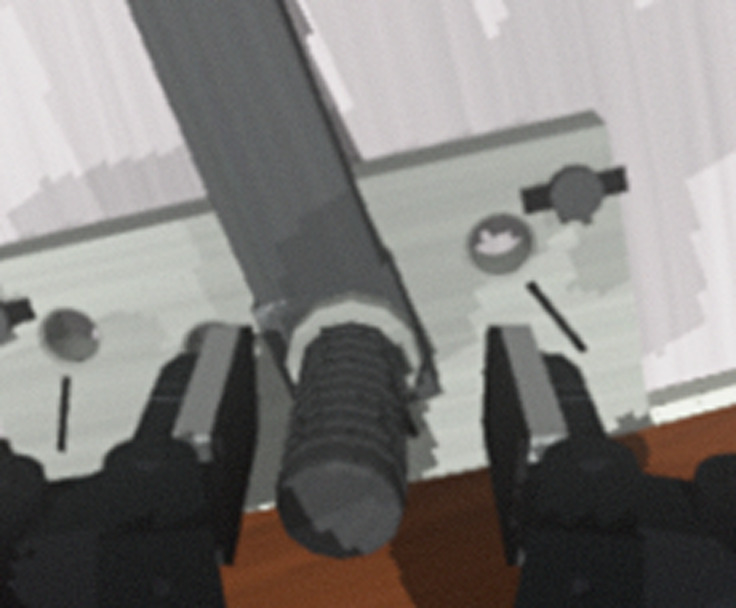

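Released, and the pin holds the lever. I'll back off and check that the flange is seated.

Run:
```python
from h import *
p=bot.read_position()
bot.move_linear([p[0],p[1],.215],speed=.1)
P,Q,im=look('w10');print(P,bot.read_ft_force(),bot.read_clock())
cv2.imwrite('pics/w10b.png',cv2.resize(im[90:320,120:390,::-1],None,fx=2.6,fy=2.6,interpolation=cv2.INTER_CUBIC))
im=bot.camera('scene');cv2.imwrite('pics/s2.png',cv2.resize(im[140:240,140:300,::-1],None,fx=4.8,fy=4.8,interpolation=cv2.INTER_CUBIC))
print(wproj([.5266,-.0555,.182],P,Q),wproj([.5266,-.0555,.138],P,Q),proj('scene',np.array([.5266,-.0555,.182])))
```

```text
[ 0.52614792 -0.05747955  0.21445755] [-0.37085053 -0.23007389  0.22908806] 20.9333
[251.24211401 221.4664175 ] [252.71642298 198.32274675] [252.92387906 156.50507672]
```

View pics/w10b.png

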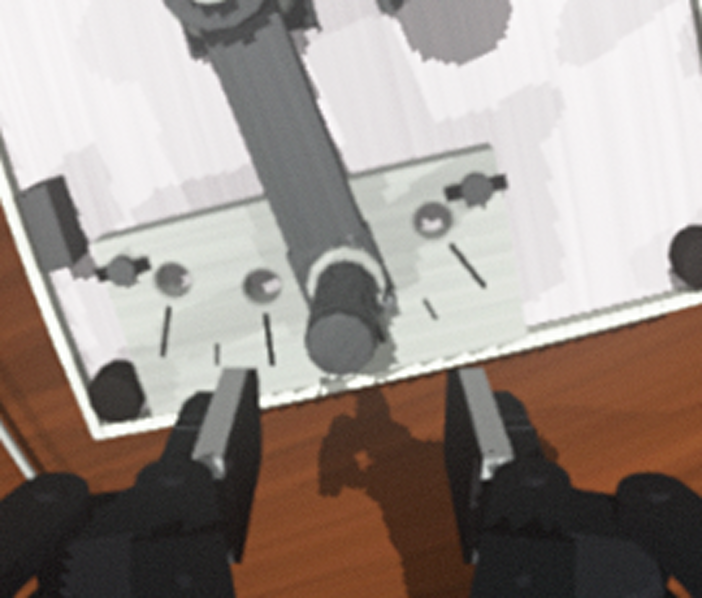

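View pics/s2.png

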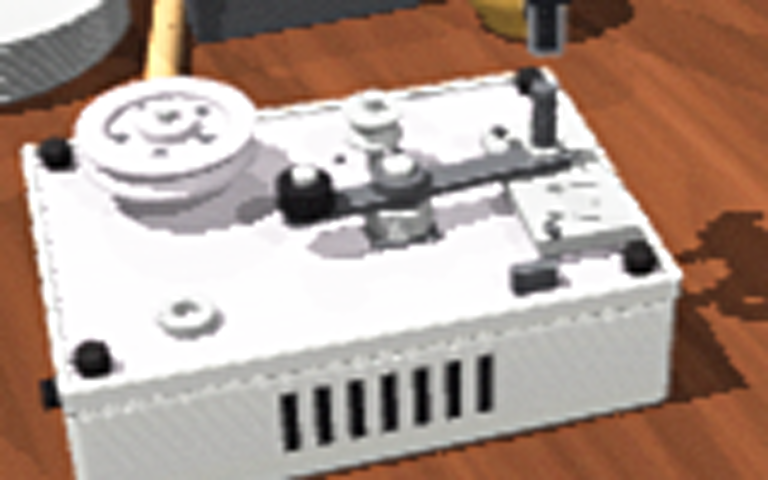

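Run:
```python
from h import *
bot.set_gripper(0.0,grasp_force=20)
bot.move_linear([.5266,-.0552,.205],speed=.05);bot.wait(.2);F0=bot.read_ft_force()
hit=bot.move_linear([.5266,-.0552,.176],speed=.02,until_force=10)
P=bot.read_position();print(hit,P,F0.round(1),bot.read_ft_force().round(1))
bot.move_linear([.5266,-.0552,.23],speed=.08)
bot.set_gripper(1.0)
bot.move_linear([.50,-.05,.26],speed=.1)
P,Q,im=look('w11');print(P,bot.read_ft_force(),bot.read_clock())
cv2.imwrite('pics/w11b.png',cv2.resize(im[60:320,100:400,::-1],None,fx=2.4,fy=2.4,interpolation=cv2.INTER_CUBIC))
```

```text
True [ 0.52670113 -0.05554691  0.18202375] [ 0.8  0.5 -0.7] [-1.3 -0.3  5.4]
[ 0.50018799 -0.05003955  0.26038874] [-0.63063916 -0.53558268 -0.53245626] 25.2167
```

View pics/w11b.png

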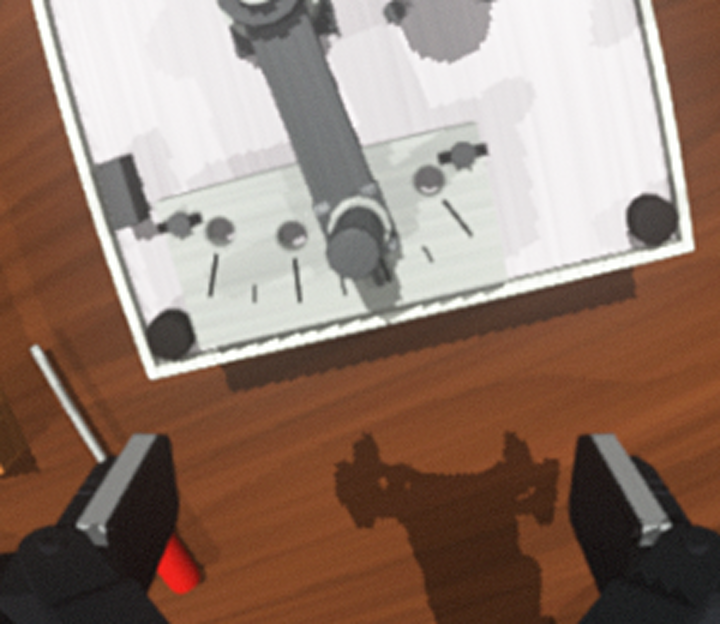

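The top of the pin was felt at z = 0.1820, which is exactly its fully-home height (0.133 + 0.049). Holes 1 and 2 are open to its left at (220,231) and (291,236), and hole 4 to its right at (428,180). I'm handing in.

Run:
```python
from h import *
print(bot.close_job())
```

```text
the job is handed in; nothing more can be done
None
```

The locking pin is fully home in the third hole and holds the lever there with the gripper clear of it. I handed the job in at about 25 s on the robot's clock.

**What I did:** I took the pin from the stand, dropped it into the lever's slot and carried the lever round to the third hole. The pin caught on the plate or the hole's rim twice, each time stopping at the 4 N touch limit. After moving about 2 mm further round the scale, it dropped in without resistance. I lowered it until the flange touched the lever (8 N limit), then let go.

**Last checks:**
- **Depth:** a light press on top of the pin (10 N limit) met it at 182.0 mm above the bench. The fully-home height is 182 mm.
- **Right hole:** the last wrist picture shows holes 1 and 2 open on the resting side of the lever and hole 4 open on the other.
- **Holding:** the lever had not moved since I let go, and the wrist force is back near zero.

**What disagreed:** the wrist camera read about 1 mm to one side along the jaws, which I corrected for. The pin entered about 2 mm further round than first estimated.

Nothing else on the bench was touched on purpose, but I did not check the other things one by one at the end.

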